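# Canister set back on the kitchen shelf, by height

## Robot

A 6-joint arm with a two-finger parallel gripper is mounted at the origin on the work surface. World frame = base frame: x ahead of the robot, y to its left, z up, the work surface at z = 0. Lengths are in mm, angles in rad, forces in N, time in s.
With the tool pointing down it reaches from about 300 to 875 mm from the base axis. Payload 6.4 kg.
Tool frame: the origin (TCP) lies midway between the tips of the shut fingers; the grasp point (between the pads) lies 19 mm behind it; z points along the fingers, y is the line along which they close (so a half turn about z gives the same grasp; the last joint's range is limited). The gripper opens to 88 mm and grips with 3 to 60 N. Pads are 18 mm wide; open, the fingers measure 123 mm over their backs; the gripper's body (75 mm by 187 mm) begins 45 mm behind the grasp point.
Start: joints at [1.063, 0.181, 1.607, -0, 1.354, -0.206], TCP at [170.901, 549.03, 213.514] pointing down, gripper open.
Joint ranges: [-2.99, 2.99], [-0.89, 2.07], [0.3, 2.58], [-1.14, 4.28], [0, 2.63], [-3.12, 3.12]. Speed limits (rad/s): [2.57, 2.57, 3.01, 3.14, 3.14, 3.14].

## Interface

Orientations are given as a rotation vector (axis times angle).
In Python, from station import telemetry, optics, manip gives the robot as it stands.
- The arm moves only by the tool send_rows, never from a script. Its argument "series" is a list of rows, each a list of 5 numbers: the shift along the world's x, y, z in units of 300 mm (1.0 is 300 mm), then the turn about the world's z in units of 60 degrees (1.0 is 60 degrees), then the opening, from 0 (shut) to 1 (fully open). In form: [[x, y, z, twist, grip], ...]. A call has 1 to 5 rows; each row is the pose to reach, as a shift and turn from the pose commanded when the call began; what a row does not reach only later rows make up. A row lasts 1/8 s, in which the tool goes at most 62.5 mm and 10.7 degrees, less where a joint would pass 70% of its speed; a pose out of reach is approached as far as the arm can. A call with a number of a shift or a turn outside -1 to 1 is refused whole. A call with a gripper value outside its range is refused whole. The fingers move at their own pace and stop on an object; "grip_force" is the grip in N (left out, the last holds). Time passes only in rows, so rows that repeat a pose let the fingers close. It gives the time, the measured TCP pose, the force, the opening and the grip force at its end, in the units of the state.
- telemetry.get_state(): the state, without advancing time (a new reading comes with each control period).
- optics.get_image(name): name is "side" or "top"; returns (picture, depth): 420x560x3 uint8, red, green, blue; 420x560 float32, mm along the optical axis (not along the pixel's ray), 0 where there is no reading.
- optics.camera_params(name): a dict with "vfov" (degrees; the focal length in pixels is half the picture's height over the tangent of half this angle, whatever the lens; pixels are square), "cx", "cy" (the principal point, pixels), "origin" and "orientation" of the camera in the world. Camera axes: x right, y down, z forward; pixel columns grow to the right and rows downward; lengths in mm; the calibration is good to about 2 mm. A picture is of the moment at which its call begins. camera_params takes no time and is no camera call.
- manip.sign_off(): hands the job in; it is judged then, once.
The state is a dict: "t": time; "joint_pos": joint angles; "qd": joint speeds; "joint_efforts": joint torques, N m; "eef_pos": TCP position; "eef_rot": TCP orientation; "wrist_force": force on the tool from outside, world axes, zero at the start; "torque": the same for the moment, N m; "gripper_width": opening from 0.0 (shut) to 1.0 (fully open); "grip_force": force on a finger pad.
Only numpy, scipy, OpenCV 4.12 (cv2) and the standard library are available. Lean on these libraries where they do the work, as an engineer would, in place of code of your own. Each camera call takes 0.05 s, during which the arm holds its last target. There are 200 camera calls.

## Task

Put the four white storage tins away on the dark wooden shelf: one tin upright in the middle of each cork coaster, in order of height, the tallest next to the utensil crock and stepping down to the shortest next to the oil bottle. Set them down rather than dropping them, do not knock any tin over, and leave the crock and the oil bottle standing where they are.

Things in the scene. Friction and masses are not known exactly. Their poses are not given: they have to be found in the camera images.
- tin_p: Upright round storage tin, white enamel with a bamboo lid (4 mm narrower than the body, 11 mm high, shut fast; tin and lid lift as one), the third tallest of the four: 52 mm diameter, 84 mm high over the lid, about 240 g (the four weigh 100 to 600 g). It stands loose on the worktop (height 0) in front of the shelf, at least 40 mm from the next tin. Origin: centre of its underside; z up along its axis.
- tin_q: Upright round storage tin, white enamel with a bamboo lid (4 mm narrower than the body, 11 mm high, shut fast; tin and lid lift as one), the tallest and widest of the four: 64 mm diameter, 128 mm high over the lid, about 420 g (the four weigh 100 to 600 g). It stands loose on the worktop (height 0) in front of the shelf, at least 40 mm from the next tin. Origin: centre of its underside; z up along its axis.
- tin_r: Upright round storage tin, white enamel with a bamboo lid (4 mm narrower than the body, 11 mm high, shut fast; tin and lid lift as one), the shortest and narrowest of the four: 46 mm diameter, 62 mm high over the lid, about 160 g (the four weigh 100 to 600 g). It stands loose on the worktop (height 0) in front of the shelf, at least 40 mm from the next tin. Origin: centre of its underside; z up along its axis.
- tin_s: Upright round storage tin, white enamel with a bamboo lid (4 mm narrower than the body, 11 mm high, shut fast; tin and lid lift as one), the second tallest of the four: 58 mm diameter, 106 mm high over the lid, about 330 g (the four weigh 100 to 600 g). It stands loose on the worktop (height 0) in front of the shelf, at least 40 mm from the next tin. Origin: centre of its underside; z up along its axis.
- coaster_a: Round cork coaster, 90 mm diameter, 6 mm thick, fixed on the dark walnut riser shelf; one of four alike, in a slightly uneven row along the shelf about 110 mm apart, and the letters say nothing about their order in the row. Origin: centre of its underside, 40 mm above the worktop; its top is 6 mm above its origin. The shelf is a fixed plank 150 mm deep, 740 mm long, its top 40 mm above the worktop; the row runs along its length.
- coaster_b: Round cork coaster, 90 mm diameter, 6 mm thick, fixed on the dark walnut riser shelf; one of four alike, in a slightly uneven row along the shelf about 110 mm apart, and the letters say nothing about their order in the row. Origin: centre of its underside, 40 mm above the worktop; its top is 6 mm above its origin. The shelf is a fixed plank 150 mm deep, 740 mm long, its top 40 mm above the worktop; the row runs along its length.
- coaster_c: Round cork coaster, 90 mm diameter, 6 mm thick, fixed on the dark walnut riser shelf; one of four alike, in a slightly uneven row along the shelf about 110 mm apart, and the letters say nothing about their order in the row. Origin: centre of its underside, 40 mm above the worktop; its top is 6 mm above its origin. The shelf is a fixed plank 150 mm deep, 740 mm long, its top 40 mm above the worktop; the row runs along its length.
- coaster_d: Round cork coaster, 90 mm diameter, 6 mm thick, fixed on the dark walnut riser shelf; one of four alike, in a slightly uneven row along the shelf about 110 mm apart, and the letters say nothing about their order in the row. Origin: centre of its underside, 40 mm above the worktop; its top is 6 mm above its origin. The shelf is a fixed plank 150 mm deep, 740 mm long, its top 40 mm above the worktop; the row runs along its length.
- crock: White stoneware utensil crock with a blue band, 104 mm diameter, 125 mm high, holding a wooden spatula, a wooden spoon and a whisk that reach 250 mm above its foot (all one loose body of 1.3 kg, the utensils within 50 mm of its axis). It stands on the shelf at one end of the row of coasters, some 145 mm beyond the last coaster; which end varies. Origin: centre of its underside; z up.
- oil_bottle: Green glass oil bottle with black cap, 68 mm diameter, 240 mm high, 0.8 kg, loose. It stands on the shelf at the other end of the row, some 145 mm beyond the last coaster. Origin: centre of its underside; z up.

How it is judged:
By the outcome, as a careful person would: the job done as asked, in the order asked, and still so for the second after the job is handed in, with the robot touching nothing.
It also fails if it takes over 112 s, if anything falls off the work surface, if the arm or the gripper's body presses on something with over 40 N, if the wrist force passes 120 N, or if a joint passes its speed limit or range.

## Working session

There is one attempt and no reset: what is moved stays moved. The work goes in short steps, Python scripts to look and compute and a tool call to move; the robot and the scene stay as the last step left them, time stands still between calls to the robot, and variables do not carry over. Pictures are saved under pics/ and viewed, at most 14 in all, crops included, and the job is handed in when it is done.

Besides the shell and the picture viewer there is one more tool, called after "Call:" in YAML: its name, and indented under it one key for each argument. send_rows: Moves the arm, as the interface text tells. Shifts and turns lie within -1 to 1; 1 stands for 300 mm of shift or 60 degrees of turn. Its arguments: {"type":"object","properties":{"series":{"type":"array"},"grip_force":{"type":"number"}},"required":["series"]}

```bash
mkdir -p pics; cat > h.py <<'E'
import numpy as np, cv2
from scipy.spatial.transform import Rotation as R
from station import telemetry, optics, manip
def look(name, fn=None):
    im,d=optics.get_image(name); p=optics.camera_params(name)
    if fn: cv2.imwrite('pics/'+fn,im[:,:,::-1])
    f=im.shape[0]/2/np.tan(np.radians(p['vfov'])/2)
    v,u=np.mgrid[:im.shape[0],:im.shape[1]]
    c=np.stack([(u-p['cx'])/f*d,(v-p['cy'])/f*d,d],-1)
    o=np.array(p['orientation'],float)
    M=R.from_rotvec(o).as_matrix() if o.shape==(3,) else (o if o.shape==(3,3) else R.from_quat(o).as_matrix())
    W=c@M.T+np.array(p['origin']); W[d==0]=np.nan
    return im,d,W,p
E
python3 - <<'E'
from h import *
for n in('top','side'):
    im,d,W,p=look(n,n+'1.png'); print(p); print(np.nanpercentile(W.reshape(-1,3),[1,50,99],axis=0).round())
print(telemetry.get_state())
E
```

```text
{'vfov': 47.305699304949, 'cx': 275.08093274896487, 'cy': 214.601699298405, 'origin': array([ 318.71224057,   13.34384257, 1242.9368361 ]), 'orientation': array([-2.12054215,  2.14864375, -0.19458572])}
[[   38. -1149.  -760.]
 [  545.   -12.    -0.]
 [ 1647.  1076.   212.]]
{'vfov': 57.02824536734731, 'cx': 284.44339994645986, 'cy': 206.04744790091996, 'origin': array([ 259.72081196, -515.25513946,  524.83952231]), 'orientation': array([-2.19227089,  0.48916993, -0.24175557])}
[[-3.000e+01 -4.170e+02 -7.530e+02]
 [ 5.140e+02  1.290e+02 -1.000e+00]
 [ 2.283e+03  2.159e+03  2.860e+02]]
{'t': 0.1, 'joint_pos': array([ 1.06269040e+00,  1.81496343e-01,  1.60787598e+00,  5.19263942e-06,
        1.35379392e+00, -2.06282001e-01]), 'qd': array([-0.00233745, -0.00110409, -0.00247006,  0.00072773,  0.00115872,
       -0.00157542]), 'joint_efforts': array([ 7.45498473e-04, -4.34820700e+01, -3.42694867e+01,  7.03172176e-02,
        3.40275583e-02, -8.29146416e-05]), 'eef_pos': array([170.64514311, 548.56328757, 212.69909668]), 'eef_rot': array([-4.72224571e-01, -3.10533677e+00,  2.31258179e-03]), 'wrist_force': array([ 0.41052668, -0.3057637 , -0.10938378]), 'torque': array([ 0.01739243, -0.05188368, -0.05966603]), 'grip_force': 0.0, 'gripper_width': 0.999037817183509}
```

View pics/top1.png

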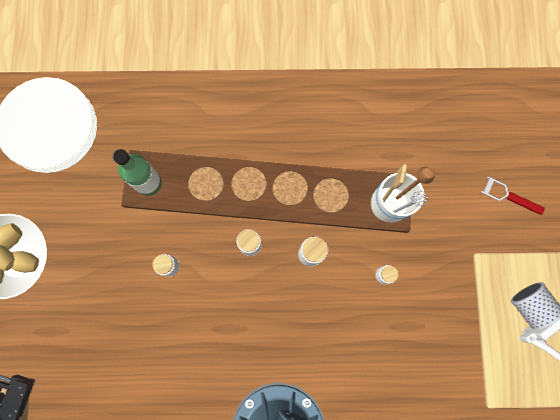

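View pics/side1.png

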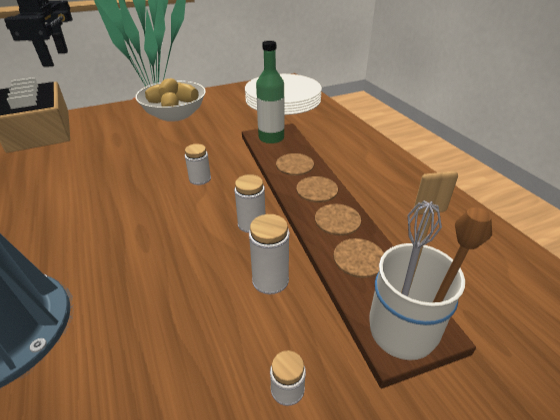

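The top view shows the bottle at the left (146,185), coasters at u≈206, 249, 290 and 331 (v≈184–195), the crock at right (397,197), and tins at (165,265), (249,241), (314,250) and (387,274). The side view shows the same order.

```bash
cat >> h.py <<'E'
def circ(P):
    (x,y),r=cv2.minEnclosingCircle(P[:,:2].astype(np.float32)); return np.array([x,y]),2*r
def comps(mask,W,amin=60):
    n,l,s,c=cv2.connectedComponentsWithStats(mask.astype(np.uint8),connectivity=4)
    out=[]
    for i in range(1,n):
        if s[i,4]>=amin: out.append((c[i],W[l==i]))
    return out
def survey(name,tag=''):
    im,d,W,p=look(name,None)
    roi=(W[...,0]>250)&(W[...,0]<800)&(abs(W[...,1])<550)
    print(name)
    # lids: horizontal surface at each tin/lid height (worktop or coaster)
    for nm,h in zip('qspr',(128,106,84,62)):
        for z0 in(0,46):
            for c,P in comps(roi&(abs(W[...,2]-h-z0)<5),W,40):
                C,D=circ(P)
                if D<75: print(' tin',nm,'z0',z0,c.round(),'med',np.median(P,0).round(1),'mean',P.mean(0).round(1),'circ',C.round(1),'D',round(D,1),len(P))
    hsv=cv2.cvtColor(im,cv2.COLOR_RGB2HSV)
    m=roi&(abs(W[...,2]-46)<6)&(hsv[...,2]>120)
    m=cv2.morphologyEx(m.astype(np.uint8),cv2.MORPH_CLOSE,np.ones((3,3)))
    for c,P in comps(m,W,200):
        P=P[np.isfinite(P).all(1)];C,D=circ(P); print(' coaster',c.round(),'mean',P.mean(0).round(1),'circ',C.round(1),'D',round(D,1),len(P))
E
python3 - <<'E'
from h import *
survey('top'); survey('side')
im,d,W,p=look('top')
for u,v in((146,185),(397,197),(206,184),(206,120),(206,320)): print(u,v,W[v,u].round(1))
E
```

```text
top
 tin q z0 0 [315. 249.] med [431.4 -89.2 127.6] mean [431.7 -89.3 127.6] circ [432.1 -89.4] D 59.2 491
 tin s z0 0 [248. 240.] med [457.2  67.5 105.6] mean [457.7  66.9 105.6] circ [458.1  66.8] D 53.6 381
 tin p z0 0 [163. 264.] med [404.6 274.8  83.6] mean [405.2 274.7  83.6] circ [405.  274.5] D 47.4 301
 tin p z0 46 [381. 206.] med [ 526.2 -247.7  132.2] mean [ 529.8 -249.1  131.7] circ [ 533.9 -253.6] D 62.2 47
 tin p z0 46 [315. 249.] med [431.4 -89.3 127.8] mean [431.5 -89.3 127.9] circ [432.1 -89.4] D 59.2 448
 tin r z0 0 [390. 274.] med [ 374.4 -277.1   61.7] mean [ 375.1 -277.6   61.5] circ [ 374.8 -277.6] D 41.9 216
 tin r z0 46 [248. 240.] med [457.3  67.6 105.9] mean [457.7  67.3 106.1] circ [457.8  66.8] D 53.4 337
 coaster [ 75. 135.] mean [742.7 517.5  51.6] circ [731.5 516.3] D 150.4 1021
 coaster [168. 157.] mean [684.1 277.8  40.1] circ [687.9 269.5] D 114.6 228
 coaster [261. 192.] mean [587.1  37.   42. ] circ [555.5  62.7] D 660.9 9457
 coaster [395. 200.] mean [ 561.8 -305.    48.3] circ [ 557.5 -295.3] D 77.7 281
side
 tin q z0 0 [270. 110.] med [603.6 294
[... 3781 characters left out ...]
9  108.4] circ [ 560.7 -248.9] D 32.1 86
 tin r z0 46 [426. 282.] med [ 595.6 -273.5  108.2] mean [ 594.3 -273.8  108. ] circ [ 592.1 -274.9] D 36.3 135
 coaster [295. 163.] mean [612.9 176.   45. ] circ [613.9 181.6] D 101.4 599
 coaster [317. 188.] mean [611.1  65.4  45. ] circ [614.8  69. ] D 96.9 777
 coaster [338. 219.] mean [598.7 -40.1  45.1] circ [601.8 -34.7] D 98.4 1049
 coaster [358. 257.] mean [ 577.  -143.2   45.2] circ [ 580.8 -140.8] D 97.0 1416
 coaster [287. 382.] mean [ 370. -292.   46.] circ [ 376.7 -279.7] D 46.9 231
146 185 [586.6 306.  139.2]
397 197 [ 567.  -306.7   60.3]
206 184 [609.6 177.2  47.6]
206 120 [800.6 185.9  -1.3]
206 320 [ 2.676e+02  1.799e+02 -2.000e-01]
```

```bash
python3 - <<'E'
from h import *
im,d,W,p=look('top')
hsv=cv2.cvtColor(im,cv2.COLOR_RGB2HSV)
roi=(W[...,2]>37)&(W[...,2]<52)&(abs(W[...,1]-15)<215)&(W[...,0]>500)&(W[...,0]<700)
t,_=cv2.threshold(im[...,0][roi],0,255,cv2.THRESH_OTSU);print(t)
m=cv2.morphologyEx((roi&(im[...,0]>t)).astype(np.uint8),cv2.MORPH_OPEN,np.ones((3,3)))
m=cv2.morphologyEx(m,cv2.MORPH_CLOSE,np.ones((5,5)))
for c,P in comps(m,W,200):
    C,D=circ(P); print(c.round(1),P.mean(0).round(1),C.round(1),round(D,1),len(P))
E
```

```text
163.0
[205.5 183.3] [nan nan nan] [612.5 180.3] 91.3 903
[248.4 183.4] [nan nan nan] [611.4  69.1] 90.7 906
[289.7 187.8] [nan nan nan] [598.9 -36.4] 90.3 912
[330.7 195. ] [ 577.4 -141.2   45.5] [ 578.2 -141.4] 90.1 907
```

Call:
send_rows:
  series:
    - [0.25,-0.6,0.15,-0.18,1]
    - [0.4,-0.95,0.15,-0.36,1]
    - [0.4,-0.95,0.15,-0.54,1]
    - [0.4,-0.95,0.15,-0.71,1]
    - [0.4,-0.95,0.15,-0.88,1]

```text
t: 0.92
eef_pos: [291.1, 262.6, 258.9]
eef_rot: [1.81, 2.567, 0.001]
wrist_force: [2.3, 0.5, 0.5]
gripper_width: 1.001
grip_force: 0.0
```

Coasters from bottle to crock: (612,180), (612,69), (599.5,-36) and (578.5,-141), with D≈90 as expected. First pick is q at (432,-89.5).

Call:
send_rows:
  series:
    - [0.12,-0.2,0,-0.18,1]
    - [0.22,-0.4,0,-0.36,1]
    - [0.32,-0.6,0,-0.43,1]
    - [0.42,-0.8,0,-0.43,1]
    - [0.47,-0.98,0,-0.43,1]

```text
t: 1.55
eef_pos: [427.9, -18.1, 258.8]
eef_rot: [2.332, 2.104, 0.001]
wrist_force: [1.2, 0.3, -0.2]
gripper_width: 1.002
grip_force: 0.0
```

Call:
send_rows:
  series:
    - [0,-0.2,0,0,1]
    - [0,-0.2,-0.15,0,1]
    - [0,-0.2,-0.15,0,1]
    - [0,-0.2,-0.15,0,1]

```text
t: 2.05
eef_pos: [427.6, -75.6, 214.6]
eef_rot: [2.331, 2.105, 0.001]
wrist_force: [-0.1, 0.0, -0.8]
gripper_width: 0.999
grip_force: 0.0
```

```bash
python3 - <<'E'
from h import *
im,d,W,p=look('side','side2.png'); s=telemetry.get_state(); print(s['eef_pos'],s['eef_rot'],s['joint_pos'])
E
```

```text
[428.03718522 -75.64703766 215.11291402] [2.32963682e+00 2.10475897e+00 1.37709267e-03] [-4.49421461e-01 -1.51522514e-01  1.94040576e+00  7.06998406e-05
  1.35055250e+00 -3.48099297e-01]
```

View pics/side2.png

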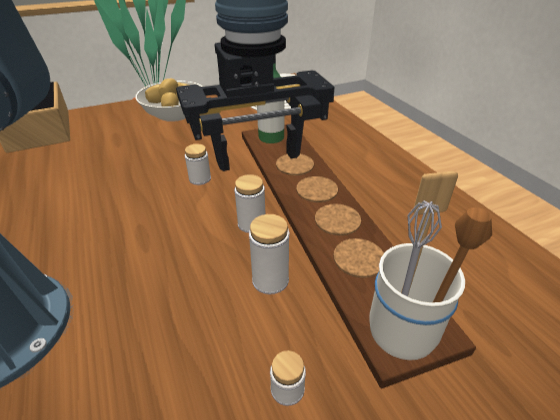

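The side view shows the gripper closing along x as intended, at (428,-76) after a short lag. I'll correct by +4, -14 and descend to TCP 72.

Call:
send_rows:
  series:
    - [0.013,-0.046,0,0,1]
    - [0.013,-0.046,-0.15,0,1]
    - [0.013,-0.046,-0.3,0,1]
    - [0.013,-0.046,-0.477,0,1]
    - [0.013,-0.046,-0.477,0,1]
  grip_force: 25

```text
t: 2.72
eef_pos: [428.7, -88.7, 67.9]
eef_rot: [-2.327, -2.101, 0.004]
wrist_force: [-0.0, -0.3, -0.3]
gripper_width: 1.003
grip_force: 0.0
```

Call:
send_rows:
  series:
    - [0,0,0,0,0.6]
    - [0,0,0,0,0.6]
    - [0,0,0,0,0.6]
    - [0,0,0,0,0.6]
    - [0,0,0,0,0.6]

```text
t: 3.35
eef_pos: [433.0, -90.7, 72.5]
eef_rot: [2.329, 2.102, 0.003]
wrist_force: [0.7, 0.5, 8.2]
gripper_width: 0.72
grip_force: 25.0
```

Call:
send_rows:
  series:
    - [0,0,0.1,0,0.6]
    - [0,0,0.25,0,0.6]
    - [0.15,-0.05,0.25,0,0.6]
    - [0.3,-0.1,0.25,0,0.6]
    - [0.43,-0.15,0.25,0,0.6]

```text
t: 3.98
eef_pos: [560.9, -134.9, 145.2]
eef_rot: [-2.332, -2.104, 0.0]
wrist_force: [0.1, 0.1, -5.8]
gripper_width: 0.722
grip_force: 25.0
```

Call:
send_rows:
  series:
    - [0.055,-0.02,0,0,0.6]
    - [0.055,-0.02,0,0,0.6]
    - [0.055,-0.02,0,0,0.6]
    - [0.055,-0.02,0,0,0.6]

```text
t: 4.47
eef_pos: [575.6, -140.3, 145.2]
eef_rot: [-2.332, -2.104, 0.001]
wrist_force: [-1.2, -0.3, -5.4]
gripper_width: 0.714
grip_force: 25.0
```

Call:
send_rows:
  series:
    - [0.01,-0.004,-0.03,0,0.6]
    - [0.01,-0.004,-0.06,0,0.6]
    - [0.01,-0.004,-0.075,0,0.6]
    - [0.01,-0.004,-0.08,0,0.6]
    - [0.01,-0.004,-0.08,0,0.6]

```text
t: 5.1
eef_pos: [579.6, -142.0, 121.3]
eef_rot: [-2.333, -2.104, 0.0]
wrist_force: [0.4, -0.3, -6.3]
gripper_width: 0.718
grip_force: 25.0
```

Call:
send_rows:
  series:
    - [0,0,-0.004,0,0.6]
    - [0,0,-0.008,0,0.6]
    - [0,0,-0.008,0,0.6]

```text
t: 5.48
eef_pos: [579.6, -142.0, 118.9]
eef_rot: [-2.333, -2.104, 0.0]
wrist_force: [0.9, 0.4, -5.9]
gripper_width: 0.722
grip_force: 25.0
```

Call:
send_rows:
  series:
    - [0,0,-0.004,0,0.6]
    - [0,0,-0.004,0,0.6]
    - [0,0,-0.004,0,0.6]

```text
t: 5.85
eef_pos: [579.8, -142.1, 118.7]
eef_rot: [2.332, 2.104, 0.0]
wrist_force: [-4.4, 1.8, 5.1]
gripper_width: 0.719
grip_force: 25.0
```

Call:
send_rows:
  series:
    - [0,0,-0.004,0,0.6]
    - [0,0,-0.004,0,0.6]
    - [0,0,-0.004,0,0.6]

```text
t: 6.22
eef_pos: [579.9, -142.1, 118.7]
eef_rot: [2.332, 2.104, 0.0]
wrist_force: [-6.8, 2.9, 11.9]
gripper_width: 0.72
grip_force: 25.0
```

Contact with the coaster. I'll ease off, release, rise, then go to s at (458,67).

Call:
send_rows:
  series:
    - [0,0,0.004,0,0.8]
    - [0,0,0.004,0,1]
    - [0,0,0.004,0,1]
    - [0,0,0.004,0,1]

```text
t: 6.72
eef_pos: [579.6, -142.1, 117.5]
eef_rot: [-2.333, -2.104, 0.0]
wrist_force: [0.3, -0.2, 0.2]
gripper_width: 0.997
grip_force: 0.0
```

Call:
send_rows:
  series:
    - [0,0,0.1,0,1]
    - [0,0,0.25,0,1]
    - [-0.05,0.05,0.33,0,1]
    - [-0.2,0.2,0.33,0,1]
    - [-0.33,0.35,0.33,0,1]

```text
t: 7.35
eef_pos: [479.6, -36.3, 216.9]
eef_rot: [2.334, 2.103, 0.001]
wrist_force: [1.5, -0.0, 0.9]
gripper_width: 0.996
grip_force: 0.0
```

Call:
send_rows:
  series:
    - [-0.08,0.18,0,0,1]
    - [-0.08,0.34,0,0,1]
    - [-0.08,0.34,0,0,1]
    - [-0.08,0.34,0,0,1]

```text
t: 7.85
eef_pos: [456.8, 64.7, 216.8]
eef_rot: [2.331, 2.105, -0.0]
wrist_force: [-0.2, -0.7, -0.0]
gripper_width: 0.999
grip_force: 0.0
```

```bash
python3 - <<'E'
from h import *
survey('side') if 0 else None
im,d,W,p=look('top','top3.png')
for n,h in(('q',174),('s',106),('p',84),('r',62)):
    m=(abs(W[...,2]-h)<4)&(W[...,0]>300)&(W[...,0]<700)&(abs(W[...,1])<300)
    for c,P in comps(m,W,60):
        C,D=circ(P); print(n,c.round(),P.mean(0).round(1),C.round(1),round(D,1)) if D<75 else 0
print(telemetry.get_state()['eef_pos'])
E
```

```text
q [337. 183.] [ 577.1 -140.3  173.5] [ 577.5 -140.7] 59.4
p [163. 264.] [404.6 274.7  83.7] [405.1 274.6] 47.6
r [389. 273.] [ 375.4 -276.6   61.5] [ 375.3 -278. ] 41.9
[456.84512956  64.24081973 216.73099366]
```

View pics/top3.png

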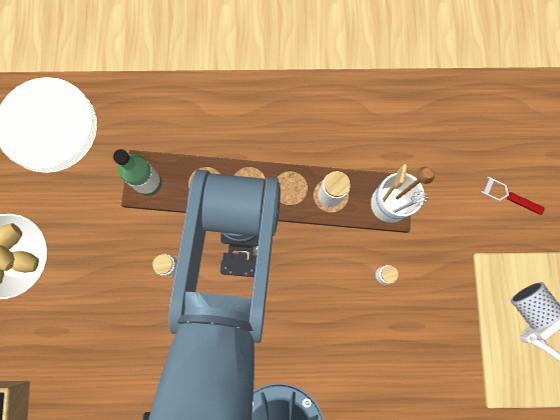

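The top view shows q upright on the crock-side coaster (lid at 337,183), 1 mm off centre, with everything else undisturbed. Next is s.

Call:
send_rows:
  series:
    - [0.005,0.01,-0.15,0,1]
    - [0.005,0.01,-0.3,0,1]
    - [0.005,0.01,-0.45,0,1]
    - [0.005,0.01,-0.555,0,1]
    - [0.005,0.01,-0.555,0,1]

```text
t: 8.52
eef_pos: [456.0, 66.9, 48.0]
eef_rot: [-2.332, -2.099, 0.006]
wrist_force: [-0.3, 0.4, 0.6]
gripper_width: 0.998
grip_force: 0.0
```

Call:
send_rows:
  series:
    - [0,0,0,0,1]
    - [0,0,0,0,0.55]
    - [0,0,0,0,0.55]
    - [0,0,0,0,0.55]
    - [0,0,0,0,0.55]

```text
t: 9.15
eef_pos: [458.8, 68.0, 50.9]
eef_rot: [2.332, 2.104, 0.002]
wrist_force: [1.0, -0.1, 2.2]
gripper_width: 0.653
grip_force: 25.0
```

Call:
send_rows:
  series:
    - [0,0,0,0,0.55]
    - [0,0,0.1,0,0.55]
    - [0,0,0.25,0,0.55]
    - [0,0,0.25,0,0.55]

```text
t: 9.65
eef_pos: [460.1, 67.8, 127.7]
eef_rot: [2.329, 2.102, 0.006]
wrist_force: [0.3, -0.1, -3.6]
gripper_width: 0.655
grip_force: 25.0
```

Call:
send_rows:
  series:
    - [0.15,-0.11,0,0,0.55]
    - [0.3,-0.22,0,0,0.55]
    - [0.43,-0.32,0,0,0.55]
    - [0.47,-0.348,0,0,0.55]
    - [0.47,-0.348,0,0,0.55]

```text
t: 10.28
eef_pos: [597.8, -36.4, 122.9]
eef_rot: [-2.331, -2.101, 0.003]
wrist_force: [-0.8, 1.3, -2.8]
gripper_width: 0.651
grip_force: 25.0
```

Call:
send_rows:
  series:
    - [0,0,-0.04,0,0.55]
    - [0,0,-0.075,0,0.55]
    - [0,0,-0.085,0,0.55]
    - [0,0,-0.085,0,0.55]

```text
t: 10.78
eef_pos: [598.7, -36.0, 99.5]
eef_rot: [-2.332, -2.104, 0.001]
wrist_force: [0.8, -0.4, -4.5]
gripper_width: 0.654
grip_force: 25.0
```

Call:
send_rows:
  series:
    - [0.004,-0.002,-0.004,0,0.55]
    - [0.004,-0.002,-0.008,0,0.55]
    - [0.004,-0.002,-0.008,0,0.55]

```text
t: 11.15
eef_pos: [600.3, -37.1, 97.4]
eef_rot: [-2.333, -2.104, -0.0]
wrist_force: [0.2, -1.2, -3.9]
gripper_width: 0.652
grip_force: 25.0
```

Call:
send_rows:
  series:
    - [0,0,-0.004,0,0.55]
    - [0,0,-0.004,0,0.55]
    - [0,0,-0.004,0,0.55]

```text
t: 11.52
eef_pos: [600.6, -37.2, 96.8]
eef_rot: [2.332, 2.104, 0.001]
wrist_force: [-1.4, 0.5, 4.3]
gripper_width: 0.65
grip_force: 25.0
```

Contact. I'll release and go to p at (405,274.5).

Call:
send_rows:
  series:
    - [0,0,0,0,0.8]
    - [0,0,0,0,1]
    - [0,0,0,0,1]
    - [0,0,0.1,0,1]
    - [0,0,0.28,0,1]

```text
t: 12.15
eef_pos: [598.5, -36.6, 178.5]
eef_rot: [-2.329, -2.101, 0.005]
wrist_force: [0.6, -0.8, 0.7]
gripper_width: 1.001
grip_force: 0.0
```

Call:
send_rows:
  series:
    - [-0.12,0.1,0.05,0,1]
    - [-0.26,0.22,0.05,0,1]
    - [-0.4,0.36,0.05,0,1]
    - [-0.53,0.5,0.05,0,1]
    - [-0.64,0.64,0.05,0,1]

```text
t: 12.78
eef_pos: [406.9, 156.0, 195.3]
eef_rot: [2.333, 2.103, 0.001]
wrist_force: [0.4, -0.5, 1.2]
gripper_width: 1.001
grip_force: 0.0
```

Call:
send_rows:
  series:
    - [0,0.2,0,0,1]
    - [0,0.39,0,0,1]
    - [0,0.39,0,0,1]
    - [0,0.39,0,0,1]

```text
t: 13.28
eef_pos: [408.0, 271.7, 194.9]
eef_rot: [2.331, 2.105, -0.001]
wrist_force: [-0.1, -0.2, -0.1]
gripper_width: 1.004
grip_force: 0.0
```

```bash
python3 - <<'E'
from h import *
im,d,W,p=look('top')
for n,h in(('q',174),('s',152),('r',62)):
    m=(abs(W[...,2]-h)<4)&(W[...,0]>300)&(W[...,0]<700)&(abs(W[...,1])<300)
    for c,P in comps(m,W,60):
        C,D=circ(P); print(n,c.round(),P.mean(0).round(1),C.round(1),round(D,1)) if D<75 else 0
print(telemetry.get_state()['eef_pos'])
E
```

```text
q [337. 183.] [ 577.2 -140.4  173.5] [ 577.3 -140.4] 58.8
s [292. 177.] [598.8 -38.  151.5] [598.8 -38.4] 53.6
r [390. 274.] [ 375.2 -278.    61.7] [ 375.2 -278.3] 41.6
[408.25615903 271.14171583 194.95440035]
```

s is within 2 mm of centre. Now grasping p.

Call:
send_rows:
  series:
    - [-0.01,0.01,-0.15,0,1]
    - [-0.01,0.01,-0.3,0,1]
    - [-0.01,0.01,-0.45,0,1]
    - [-0.01,0.01,-0.555,0,1]
    - [-0.01,0.01,-0.555,0,1]

```text
t: 13.95
eef_pos: [403.6, 272.7, 26.6]
eef_rot: [-2.334, -2.1, 0.008]
wrist_force: [-0.0, 0.5, 0.0]
gripper_width: 1.001
grip_force: 0.0
```

Call:
send_rows:
  series:
    - [0,0,0,0,1]
    - [0,0,0,0,0.48]
    - [0,0,0,0,0.48]
    - [0,0,0,0,0.48]
    - [0,0,0,0,0.48]

```text
t: 14.58
eef_pos: [405.7, 275.2, 29.1]
eef_rot: [2.332, 2.104, 0.001]
wrist_force: [0.2, 0.0, 1.2]
gripper_width: 0.581
grip_force: 25.0
```

Call:
send_rows:
  series:
    - [0,0,0,0,0.48]
    - [0,0,0.1,0,0.48]
    - [0,0,0.25,0,0.48]
    - [0,0,0.25,0,0.48]

```text
t: 15.08
eef_pos: [407.5, 275.9, 106.6]
eef_rot: [2.331, 2.103, 0.009]
wrist_force: [-0.0, -0.3, -2.1]
gripper_width: 0.584
grip_force: 25.0
```

Call:
send_rows:
  series:
    - [0.08,-0.16,0,0,0.48]
    - [0.2,-0.32,0,0,0.48]
    - [0.33,-0.48,0,0,0.48]
    - [0.46,-0.6,0,0,0.48]
    - [0.6,-0.67,0,0,0.48]

```text
t: 15.7
eef_pos: [585.0, 71.9, 101.5]
eef_rot: [-2.333, -2.101, 0.004]
wrist_force: [-0.2, 0.7, -2.0]
gripper_width: 0.581
grip_force: 25.0
```

Call:
send_rows:
  series:
    - [0.08,-0.018,0,0,0.48]
    - [0.086,-0.018,0,0,0.48]
    - [0.086,-0.018,-0.04,0,0.48]
    - [0.086,-0.018,-0.07,0,0.48]
    - [0.086,-0.018,-0.07,0,0.48]

```text
t: 16.32
eef_pos: [609.2, 69.2, 81.0]
eef_rot: [-2.33, -2.104, 0.003]
wrist_force: [0.3, -0.4, -1.9]
gripper_width: 0.583
grip_force: 25.0
```

Contact is expected near 75.

Call:
send_rows:
  series:
    - [0.007,0,-0.005,0,0.48]
    - [0.01,0,-0.012,0,0.48]
    - [0.01,0,-0.015,0,0.48]
    - [0.01,0,-0.015,0,0.48]

```text
t: 16.82
eef_pos: [614.1, 68.6, 78.2]
eef_rot: [-2.333, -2.104, -0.0]
wrist_force: [-0.5, -0.1, -2.3]
gripper_width: 0.578
grip_force: 25.0
```

Call:
send_rows:
  series:
    - [0,0,-0.004,0,0.48]
    - [0,0,-0.004,0,0.48]
    - [0,0,-0.004,0,0.48]

```text
t: 17.2
eef_pos: [614.1, 68.6, 77.0]
eef_rot: [2.333, 2.104, -0.0]
wrist_force: [-0.3, 0.2, -2.1]
gripper_width: 0.579
grip_force: 25.0
```

Call:
send_rows:
  series:
    - [0,0,-0.004,0,0.48]
    - [0,0,-0.004,0,0.48]
    - [0,0,-0.004,0,0.48]

```text
t: 17.58
eef_pos: [614.1, 68.6, 75.7]
eef_rot: [-2.333, -2.104, 0.0]
wrist_force: [-0.0, -0.5, -1.8]
gripper_width: 0.584
grip_force: 25.0
```

Call:
send_rows:
  series:
    - [0,0,-0.003,0,0.48]
    - [0,0,-0.003,0,0.48]
    - [0,0,-0.003,0,0.48]

```text
t: 17.95
eef_pos: [614.2, 68.6, 75.1]
eef_rot: [2.332, 2.104, 0.0]
wrist_force: [-0.2, 0.0, -0.3]
gripper_width: 0.58
grip_force: 25.0
```

Call:
send_rows:
  series:
    - [0,0,-0.002,0,0.48]
    - [0,0,-0.002,0,1]
    - [0,0,-0.002,0,1]
    - [0,0,-0.002,0,1]
    - [0,0,0.08,0,1]

```text
t: 18.58
eef_pos: [612.2, 68.6, 96.8]
eef_rot: [-2.33, -2.102, 0.005]
wrist_force: [-0.1, -0.4, -0.5]
gripper_width: 0.996
grip_force: 0.0
```

Call:
send_rows:
  series:
    - [0,0,0.2,0,1]
    - [-0.15,0,0.3,0,1]
    - [-0.32,0,0.3,0,1]
    - [-0.5,-0.03,0.3,0,1]
    - [-0.67,-0.1,0.3,0,1]

```text
t: 19.2
eef_pos: [411.4, 38.8, 188.8]
eef_rot: [2.331, 2.106, 0.0]
wrist_force: [-0.9, -1.0, 1.1]
gripper_width: 1.002
grip_force: 0.0
```

Call:
send_rows:
  series:
    - [-0.13,-0.16,0,0,1]
    - [-0.13,-0.36,0,0,1]
    - [-0.13,-0.56,0,0,1]
    - [-0.13,-0.76,0,0,1]
    - [-0.13,-0.95,0,0,1]

```text
t: 19.82
eef_pos: [373.8, -248.7, 189.2]
eef_rot: [2.333, 2.103, 0.0]
wrist_force: [0.2, 0.8, -0.0]
gripper_width: 1.002
grip_force: 0.0
```

```bash
python3 - <<'E'
from h import *
im,d,W,p=look('top','top4.png')
for n,h in(('q',174),('s',152),('p',130),('r',62)):
    m=(abs(W[...,2]-h)<4)&(W[...,0]>300)&(W[...,0]<700)&(abs(W[...,1])<300)
    for c,P in comps(m,W,60):
        C,D=circ(P); print(n,c.round(),P.mean(0).round(1),C.round(1),round(D,1)) if D<75 else 0
print(telemetry.get_state()['eef_pos'])
E
```

```text
q [337. 183.] [ 577.  -140.1  173.6] [ 577.7 -140.1] 59.6
s [292. 177.] [598.6 -37.7 151.7] [598.5 -38.6] 53.5
p [247. 174.] [613.   68.2 129.4] [612.7  68.9] 47.0
[ 373.75094745 -254.95454243  189.63454187]
```

View pics/top4.png

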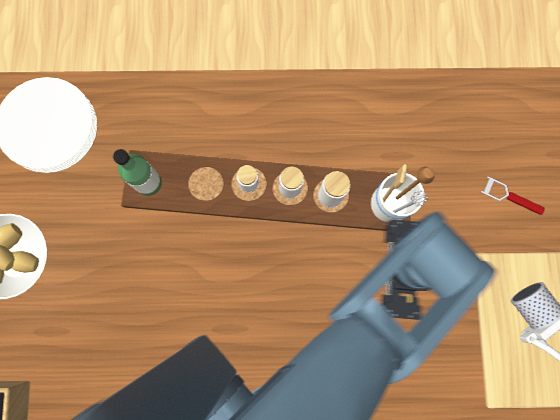

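The top view shows q, s and p upright and centred on their coasters (lids at 337,183; 292,177; 247,174). The crock and bottle haven't moved, and the gripper is near r with room to the crock. I'll settle, then descend.

Call:
send_rows:
  series:
    - [0.004,-0.075,0,0,1]
    - [0.004,-0.075,0,0,1]
    - [0.004,-0.075,-0.1,0,1]
    - [0.004,-0.075,-0.1,0,1]

```text
t: 20.38
eef_pos: [374.4, -266.1, 157.1]
eef_rot: [-2.327, -2.103, -0.001]
wrist_force: [0.1, 1.2, 0.8]
gripper_width: 1.0
grip_force: 0.0
```

Call:
send_rows:
  series:
    - [0.002,-0.038,0,0,1]
    - [0.002,-0.038,-0.15,0,1]
    - [0.002,-0.038,-0.3,0,1]
    - [0.002,-0.038,-0.42,0,1]
    - [0.002,-0.038,-0.42,0,1]

```text
t: 21.0
eef_pos: [375.0, -279.3, 31.6]
eef_rot: [-2.329, -2.102, -0.0]
wrist_force: [0.2, 0.7, 0.8]
gripper_width: 0.997
grip_force: 0.0
```

Call:
send_rows:
  series:
    - [0,0,0,0,1]
    - [0,0,0,0,1]

```text
t: 21.25
eef_pos: [377.1, -281.8, 35.0]
eef_rot: [2.33, 2.102, -0.0]
wrist_force: [-0.4, 0.3, 0.2]
gripper_width: 1.002
grip_force: 0.0
```

Call:
send_rows:
  series:
    - [-0.005,0.012,-0.05,0,1]
    - [-0.005,0.012,-0.075,0,1]
    - [-0.005,0.012,-0.075,0,1]
    - [-0.005,0.012,-0.075,0,0.42]
    - [-0.005,0.012,-0.075,0,0.42]

```text
t: 21.88
eef_pos: [374.6, -277.0, 10.6]
eef_rot: [2.332, 2.104, -0.0]
wrist_force: [0.1, -0.2, -0.5]
gripper_width: 0.797
grip_force: 0.0
```

Call:
send_rows:
  series:
    - [0,0,0,0,0.42]
    - [0,0,0,0,0.42]
    - [0,0,0,0,0.42]

```text
t: 22.25
eef_pos: [374.7, -277.0, 10.6]
eef_rot: [2.332, 2.104, 0.0]
wrist_force: [0.9, -0.4, 0.6]
gripper_width: 0.515
grip_force: 25.0
```

Call:
send_rows:
  series:
    - [0,0,0.1,0,0.42]
    - [0,0,0.25,0,0.42]
    - [0,0.1,0.3,0,0.42]
    - [0,0.3,0.3,0,0.42]
    - [0,0.5,0.3,0,0.42]

```text
t: 22.88
eef_pos: [374.0, -125.4, 100.4]
eef_rot: [2.334, 2.102, 0.0]
wrist_force: [0.9, 0.3, -1.0]
gripper_width: 0.513
grip_force: 25.0
```

Call:
send_rows:
  series:
    - [0,0.2,0,0,0.42]
    - [0,0.4,0,0,0.42]
    - [0,0.6,0,0,0.42]
    - [0,0.8,0,0,0.42]
    - [0.05,0.97,0,0,0.42]

```text
t: 23.5
eef_pos: [388.1, 166.4, 100.2]
eef_rot: [-2.331, -2.106, 0.001]
wrist_force: [0.3, -0.2, -2.1]
gripper_width: 0.514
grip_force: 25.0
```

Call:
send_rows:
  series:
    - [0.18,0,0,0,0.42]
    - [0.36,0,0,0,0.42]
    - [0.54,0,0,0,0.42]
    - [0.72,0,0,0,0.42]
    - [0.72,0,0,0,0.42]

```text
t: 24.12
eef_pos: [607.8, 163.6, 98.9]
eef_rot: [-2.334, -2.103, 0.001]
wrist_force: [-0.7, 0.6, -1.5]
gripper_width: 0.511
grip_force: 25.0
```

Call:
send_rows:
  series:
    - [0,0,0,0,0.42]
    - [0,0,0,0,0.42]

```text
t: 24.38
eef_pos: [603.9, 164.4, 100.2]
eef_rot: [-2.332, -2.104, 0.001]
wrist_force: [-0.5, -0.5, -1.4]
gripper_width: 0.517
grip_force: 25.0
```

Call:
send_rows:
  series:
    - [0.032,0.056,0,0,0.42]
    - [0.032,0.056,-0.05,0,0.42]
    - [0.032,0.056,-0.1,0,0.42]
    - [0.032,0.056,-0.13,0,0.42]
    - [0.032,0.056,-0.137,0,0.42]

```text
t: 25.0
eef_pos: [613.9, 180.6, 57.8]
eef_rot: [-2.332, -2.103, 0.003]
wrist_force: [0.3, -0.3, -1.2]
gripper_width: 0.512
grip_force: 25.0
```

Call:
send_rows:
  series:
    - [0,0,0,0,0.42]
    - [0,0,0,0,0.42]

```text
t: 25.25
eef_pos: [615.5, 181.0, 59.8]
eef_rot: [2.332, 2.104, 0.001]
wrist_force: [0.1, 0.1, -1.3]
gripper_width: 0.511
grip_force: 25.0
```

Call:
send_rows:
  series:
    - [-0.005,0,-0.004,0,0.42]
    - [-0.005,0,-0.008,0,0.42]
    - [-0.005,0,-0.008,0,0.42]

```text
t: 25.62
eef_pos: [613.4, 181.1, 56.8]
eef_rot: [-2.333, -2.104, 0.0]
wrist_force: [-1.1, -0.1, -1.4]
gripper_width: 0.515
grip_force: 25.0
```

Call:
send_rows:
  series:
    - [0,0,-0.002,0,0.42]
    - [0,0,-0.003,0,0.42]
    - [0,0,-0.003,0,0.42]

```text
t: 26.0
eef_pos: [613.6, 181.1, 56.6]
eef_rot: [2.332, 2.104, 0.0]
wrist_force: [-2.8, 0.9, 6.3]
gripper_width: 0.513
grip_force: 25.0
```

Contact. I'll release, retreat clear of everything and check.

Call:
send_rows:
  series:
    - [0,0,0.002,0,0.42]
    - [0,0,0.002,0,1]
    - [0,0,0.002,0,1]
    - [0,0,0.002,0,1]
    - [0,0,0.08,0,1]

```text
t: 26.62
eef_pos: [611.7, 180.8, 78.0]
eef_rot: [-2.331, -2.103, 0.006]
wrist_force: [0.4, -0.4, 1.0]
gripper_width: 0.944
grip_force: 0.0
```

Call:
send_rows:
  series:
    - [0,0,0.2,0,1]
    - [-0.15,0,0.3,0,1]
    - [-0.32,0,0.3,0,1]
    - [-0.5,0,0.3,0,1]
    - [-0.67,0,0.3,0,1]

```text
t: 27.25
eef_pos: [410.9, 181.0, 170.0]
eef_rot: [2.333, 2.104, 0.001]
wrist_force: [-0.3, -0.3, 0.4]
gripper_width: 0.997
grip_force: 0.0
```

Call:
send_rows:
  series:
    - [0,0.1,0,0,1]
    - [0,0.3,0,0,1]
    - [0,0.3,0,0,1]
    - [0,0.3,0,0,1]

```text
t: 27.75
eef_pos: [412.2, 271.0, 169.8]
eef_rot: [2.331, 2.106, -0.001]
wrist_force: [0.0, -1.4, -0.1]
gripper_width: 0.995
grip_force: 0.0
```

```bash
python3 - <<'E'
from h import *
im,d,W,p=look('top')
for n,h in(('q',174),('s',152),('p',130),('r',108)):
    m=(abs(W[...,2]-h)<4)&(W[...,0]>300)&(W[...,0]<700)&(abs(W[...,1])<250)
    for c,P in comps(m,W,60):
        C,D=circ(P); print(n,c.round(),P.mean(0).round(1),C.round(1),round(D,1)) if D<75 else 0
for u,v in((146,185),(397,197)): print(W[v,u].round(1))
look('side','side5.png'); print(telemetry.get_state()['eef_pos'])
E
```

```text
q [337. 183.] [ 577.2 -140.2  173.5] [ 577.9 -140.2] 59.7
s [292. 177.] [598.9 -38.6 151.5] [598.5 -38.3] 53.3
p [247. 174.] [613.1  68.2 129.6] [613.2  68.5] 46.7
r [202. 177.] [611.7 179.4 107.5] [611.6 179.7] 41.1
[586.8 306.2 138.4]
[ 566.8 -306.4   61.1]
[412.55380013 270.20716216 169.80684262]
```

View pics/side5.png

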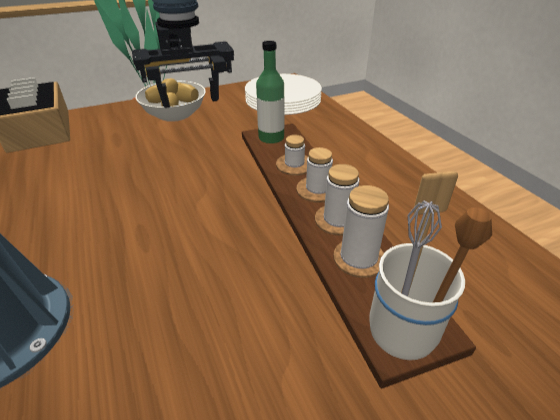

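The side view shows all four tins upright on their coasters, stepping down from the crock (410,300) to the bottle (270,110), with the gripper clear.

```bash
python3 -c "
from station import manip; print(manip.sign_off())"
```

```text
the job is handed in; nothing more can be done
None
```

All four tins stand upright on the coasters, each within about 2 mm of centre, tallest beside the crock down to shortest beside the oil bottle; the crock and bottle did not move, and I handed the job in at about 28 s.

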